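# Extension check of a sprung telescoping rod

### The arm

A 6-joint arm with a two-finger parallel gripper is mounted at the origin on a cart in front of the work surface, level with it; the furniture and walls round the work are solid. World frame = base frame: x ahead of the robot, y to its left, z up, the work surface at z = 0. Lengths are in mm, angles in degrees, forces in N, time in s.
With the tool pointing down it reaches from about 350 to 925 mm from the base axis. Payload 6.4 kg.
Tool frame: the origin (TCP) lies at the very end of the fingers, on their centre line; the grasp point (between the pads) lies 19 mm behind it; z points along the fingers, x is the direction in which the jaws open and shut, and the axes are right-handed (so a half turn about z gives the same grasp; the last joint's range is limited). The gripper opens to 94 mm and grips with 3 to 60 N. Pads are 16 mm wide; open, the fingers measure 119 mm over their backs; the gripper's body (75 mm by 177 mm) begins 78 mm behind the grasp point.
Start: joints at [-76.266, 14.043, 89.255, -0, 76.702, -9.975], TCP at [261.365, -595.149, 205.455] pointing down, gripper open.
Joint ranges: [-179.41, 179.41], [-58.25, 129.5], [7.25, 145.43], [-54.29, 234.29], [11.92, 165.04], [-157.13, 157.13]. Speed limits (degrees/s): [147.25, 147.25, 180, 180, 180, 180].

### API

Orientations are given as [roll, pitch, yaw] about the fixed x, y, z axes, in that order (R = Rz(yaw) Ry(pitch) Rx(roll)).
In Python, from plant import read_state, eyes, hand_in gives the robot as it stands.
- The arm moves only by the tool arm_command, never from a script. Its arguments are lists of equal length, an entry for each row: "fingers": the opening in per cent of the stroke, from 0 (shut) to 100 (fully open); "offset": the shift along the tool's x, y, z in cm, a list of three; "roll": the turn about the tool's z in rad. A call has 1 to 8 rows; each row is the pose to reach, as a shift and turn from the pose commanded when the call began, along the tool's axes at that moment; what a row does not reach only later rows make up. A row lasts 1/8 s, in which the tool goes at most 62.5 mm and 10.7 degrees, less where a joint would pass 70% of its speed; a pose out of reach is approached as far as the arm can. A call with a gripper value outside its range is refused whole. The fingers move at their own pace and stop on an object; the grip force is fixed at half the most. Time passes only in rows, so rows that repeat a pose let the fingers close. It gives the time, the measured TCP pose, the force and the opening at its end, in the units of the state.
- read_state(): the state, without advancing time (a new reading comes with each control period).
- eyes.camera(name): name is "scene" or "top" or "wrist"; returns (picture, depth): 384x512x3 uint8, red, green, blue; 384x512 float32, mm along the optical axis (not along the pixel's ray), 0 where there is no reading.
- eyes.camera_params(name): a dict with "fov_y" (degrees; the focal length in pixels is half the picture's height over the tangent of half this angle, whatever the lens; pixels are square), "cx", "cy" (the principal point, pixels), "R" (3x3) and "t" (3): a world point X has camera coordinates R X + t; the wrist camera has in their place "hand_eye" (4x4, takes a point from camera to tool coordinates, whose origin is the TCP and whose axes are the tool frame's). Camera axes: x right, y down, z forward; pixel columns grow to the right and rows downward; lengths in mm; the calibration is good to about 2 mm. A picture is of the moment at which its call begins: read the wrist's pose just before it. camera_params takes no time and is no camera call.
- hand_in(): hands the job in, once; it reports no verdict.
The state is a dict: "time": time; "joints": joint angles; "joint_vel": joint speeds; "joint_efforts": joint torques, N m; "eef_pos": TCP position; "ee_rot": TCP orientation; "ft_force": force on the tool from outside, world axes, zero at the start; "moment": the same for the moment, N m; "opening": finger opening in mm.
Only numpy, scipy, OpenCV 4.12 (cv2) and the standard library are available. Lean on these libraries where they do the work, as an engineer would, in place of code of your own. Each camera call takes 0.05 s, during which the arm holds its last target. There are 200 camera calls.

### The job

Lay the blue sprung rod unit down in both open-topped slots of the bench cradle, its black grip pointing out past the yellow saddle (the end nearer the robot) and the square flange next to the grip just behind that saddle. Then take the black grip and draw the rod straight out against its spring, the flange bearing on the yellow saddle, until the green length mark shows at the mouth of the housing but none of the red behind it. Finish while still holding it drawn out like that, and leave the other things on the table where they are.

Things in the scene. Friction and masses are not known exactly. Their poses are not given: they have to be found in the camera images.
- housing_mid (a point): Loose sprung rod unit, 0.34 kg: centre of its blue 26 mm square housing's free grasp length, on the rod axis. x along the unit (rod and grip at -x), z up; lies 20 mm above the table at the start. Housing from x = -64 (mouth) to +70 mm; two 40 x 40 mm square steel flanges at x = -44..-36 and 62..70 mm, on which it lies. Balances within 10 mm of this point.
- grip_mid (a point): Centre of the black grip on the rod's outer end, on the rod axis; same axes. Grip: cylinder 22 mm across, 34 mm long along x, its outer (-x) end a rim 28 mm across, 5 mm thick. With the rod in, it is 98 mm in front (-x) of the housing point, its inner end 18 mm before the housing's mouth; pulling moves it to -x.
- draw_rod (a joint): How far the 12 mm rod is drawn out of the housing, m: 0 = in (start), 0.060 = end stop. An inner spring draws it back: 3 N at 0, 8 N at 0.040, 10 N at the end stop; it runs back in if let go. Its green band begins to show at the mouth at 0.035 and is all out at 0.047, where the red band behind it begins to show.
- cradle: Cradle fixed to the table; origin under its centre at table height, z up, the rod is pulled to its -x. Grey base 136 x 72 x 8 mm. Two saddles, 64 mm wide: yellow front one (the stop) x = -54..-44 mm, bare aluminium rear one x = 44..58 mm, each with an open-topped slot along x, 29 mm wide, floor 53 mm above the table, flared lips up to 87 mm high.
- home (a point): On the cradle, 66 mm above its origin, same axes: where the housing point lies when the housing is down on both slot floors and its front flange bears on the rear face of the yellow saddle. The unit can be laid in 2 to 12 mm behind this (+x); it then slides forward when pulled. Between the saddles there is room for fingers on both sides of the housing.
- dish_rim (a point): Obstacle: centre of the rim of the fixed clear glass bowl of amber chips with a yellow rim, mid-table, about 200 mm across and 105 mm high; keep the gripper clear of it.
- tin: Bystander: flat grey-green metal tin, 91 x 130 x 28 mm, loose; origin under its centre.
- glue: Bystander: white glue bottle with a red spout, 34 mm across, 86 mm high, loose; origin under its centre.
- brush: Bystander: dusting brush with a wooden handle, 163 x 21 x 13 mm, loose, lying along its y; origin under its centre.

How it is judged (in metres and radians):
On the way:
1. the unit lies down in both slots of the cradle, the right way round, flange behind the stop, the rod still in (y of housing_mid in the frame of cradle between -0.004 and 0.004 m and z of housing_mid in the frame of cradle between 0.062 and 0.07 m and angle between the x axis of housing_mid and the x axis of cradle, either way round below 0.06 rad and angle between the z axis of housing_mid and the z axis of cradle, either way round below 0.08 rad and x of grip_mid in the frame of cradle below -0.06 m and x of housing_mid in the frame of cradle between -0.003 and 0.016 m and value of joint draw_rod below 0.01 m), for 0.3 s.
At the end, for the whole second after the job is handed in: The unit lies level in both slots (within 4 mm sideways and in height, 0.06 rad in direction), its front flange home on the stop (within 4 mm), bearing on the cradle with more than 5 N; the rod is drawn out 34.5 to 48 mm (green at the mouth, no red) and the gripper still holds it with more than 3 N (y of housing_mid in the frame of cradle between -0.004 and 0.004 m and z of housing_mid in the frame of cradle between 0.062 and 0.07 m and angle between the x axis of housing_mid and the x axis of cradle, either way round below 0.06 rad and angle between the z axis of housing_mid and the z axis of cradle, either way round below 0.08 rad and x of grip_mid in the frame of cradle below -0.06 m and x of housing_mid in the frame of cradle between -0.003 and 0.004 m and value of joint draw_rod between 0.0345 and 0.048 m and contact force between the fingers and sprung_unit above 3 N and contact force between sprung_unit and cradle above 5 N); the arm keeps its last pose, push and grip.
It fails at once if a bystander (tin, glue bottle or brush) is shifted by more than 25 mm (distance of any of tin, glue, brush from where it was at the start of the episode above 0.025 m).
It also fails if it takes over 54 s, if anything falls off the work surface, if the arm or the gripper's body presses on something with over 40 N, if the wrist force passes 120 N, or if a joint passes its speed limit or range.

## Working session

There is one attempt and no reset: what is moved stays moved. The work goes in short steps, Python scripts to look and compute and a tool call to move; the robot and the scene stay as the last step left them, time stands still between calls to the robot, and variables do not carry over. Pictures are saved under pics/ and viewed, about 8 in all and at most 12, crops included, and the job is handed in when it is done.

Besides the shell and the picture viewer there is one more tool, called after "Request:" in YAML: its name, and indented under it one key for each argument. arm_command: Moves the arm, as the interface text tells. Its arguments: {"type":"object","properties":{"fingers":{"type":"array","items":{"type":"number"}},"offset":{"type":"array","items":{"type":"array","items":{"type":"number"}}},"roll":{"type":"array","items":{"type":"number"}}},"required":["fingers","offset","roll"]}

```bash
mkdir -p pics
cat > h.py <<'E'
import numpy as np,cv2
from plant import read_state,eyes,hand_in
from scipy.spatial.transform import Rotation as Ro
def snap(name):
    s=read_state(); im,d=eyes.camera(name); p=eyes.camera_params(name)
    f=d.shape[0]/2/np.tan(np.radians(p["fov_y"])/2)
    v,u=np.mgrid[:d.shape[0],:d.shape[1]]
    P=np.dstack([(u-p["cx"])/f*d,(v-p["cy"])/f*d,d])
    if "R" in p: W=(P-np.array(p["t"]))@np.array(p["R"])
    else:
        H=np.array(p["hand_eye"]);R=Ro.from_euler('xyz',s["ee_rot"],degrees=True).as_matrix()
        W=(P@H[:3,:3].T+H[:3,3])@R.T+np.array(s["eef_pos"])
    W[d==0]=np.nan
    return im,W,s
def save(im,n): cv2.imwrite("pics/"+n,im[:,:,::-1])
E
python3 - <<'E'
from h import *
print(read_state())
for n in("top","scene"):
    im,W,s=snap(n); np.savez(n,im=im,W=W); save(cv2.resize(im,None,fx=1.5,fy=1.5),n+".png")
    print({k:np.round(v,2).tolist() for k,v in eyes.camera_params(n).items()})
print(eyes.camera_params("wrist"))
E
```

```text
{'time': 0.0, 'joints': array([-7.62639302e+01,  1.40828421e+01,  8.93224143e+01, -2.63350460e-03,
        7.67017733e+01, -9.97596774e+00]), 'joint_vel': array([-0.00285801, -0.08541518,  0.03136982, -0.06162631, -0.05480264,
       -0.03461308]), 'joint_efforts': array([-2.45591229e-05, -4.15834236e+01, -3.14602482e+01,  6.85066008e-02,
        3.32982664e-02, -1.42552858e-04]), 'eef_pos': array([ 261.23548733, -594.55378992,  204.38304433]), 'ee_rot': array([-1.79983982e+02,  1.05855294e-01, -6.62873395e+01]), 'ft_force': array([0.54307506, 0.74330654, 0.36870675]), 'moment': array([-0.00040941, -0.01540274,  0.0092719 ]), 'opening': 93.73039314850134}
{'fov_y': 56.57, 'cx': 250.28, 'cy': 190.57, 'R': [[-0.01, -1.0, -0.0], [-1.0, 0.01, -0.1], [0.1, 0.0, -1.0]], 't': [-7.99, 567.18, 891.74]}
{'fov_y': 52.49, 'cx': 255.47, 'cy': 197.11, 'R': [[-0.87, -0.49, -0.02], [-0.3, 0.56, -0.77], [0.39, -0.67, -0.63]], 't': [456.03, 248.99, 976.53]}
{'fov_y': 67.10102351862878, 'cx': 255.37202350901413, 'cy': 188.32951615424292, 'hand_eye': array([[ 9.99999891e-01, -3.85083134e-04, -2.63346055e-04,
        -4.50475677e-02],
       [ 4.34676784e-04,  9.74073066e-01,  2.26233226e-01,
        -6.43590775e+01],
       [ 1.69399699e-04, -2.26233316e-01,  9.74073128e-01,
        -1.78951496e+02],
       [ 0.00000000e+00,  0.00000000e+00,  0.00000000e+00,
         1.00000000e+00]])}
```

View pics/top.png

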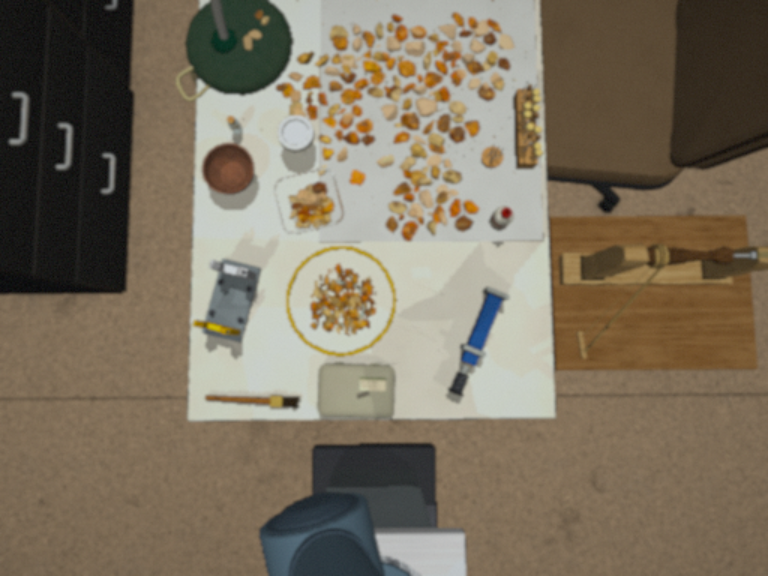

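View pics/scene.png

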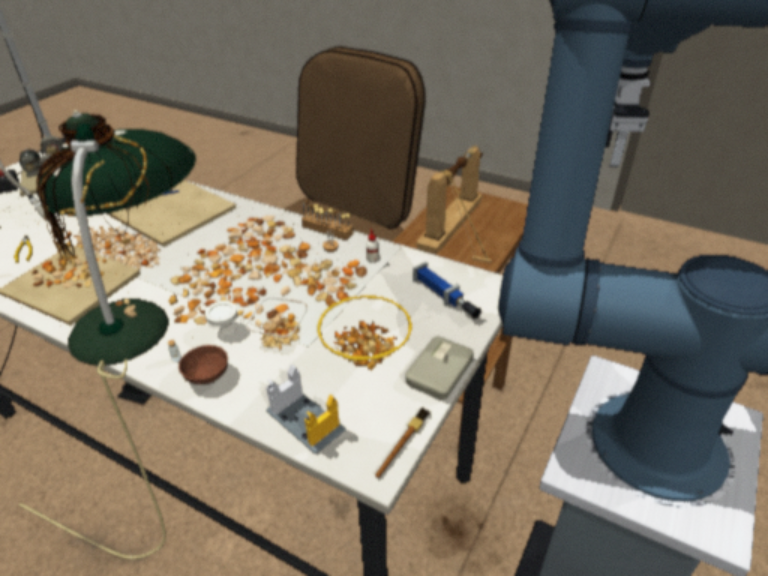

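Top view (1.5× px): the unit runs from its grip at (458,385) to its rear flange at (495,293). The cradle has its yellow saddle at (217,327) and rear saddle at (238,268). The bowl is at (342,300), the tin at (357,390), the brush at (250,401) and the glue at (503,215). Next I'll measure the unit and cradle.

Run:
```python
from h import *
for n in("top","scene"):
    z=np.load(n+".npz");im,W=z["im"],z["W"];hsv=cv2.cvtColor(im,cv2.COLOR_RGB2HSV).astype(int)
    H,S,V=hsv[...,0],hsv[...,1],hsv[...,2]; X,Y,Z=W[...,0],W[...,1],W[...,2]
    on=(X>250)&(X<750)
    blue=(H>105)&(H<125)&(S>150)&on&(Z>5)&(Z<60)&(Y<-50)
    P=W[blue]; top=P[P[:,2]>np.median(P[:,2])-4]; r=cv2.minAreaRect(top[:,:2].astype(np.float32)); print(n,"blue",len(P),np.median(P,0).round(1),r,np.percentile(P[:,2],[5,50,95]).round(1))
    m=blue.astype(np.uint8)
    c=P[:,:2]-P[:,:2].mean(0); u=np.linalg.svd(c,full_matrices=0)[2][0]; u*=np.sign(u[0]); print(" dir",u,np.degrees(np.arctan2(u[1],u[0])),"ext",np.percentile(c@u,[1,99]),P[:,:2].mean(0))
    # whole unit raised region
    un=on&(Z>9)&(Z<60)&(np.hypot(X-np.median(P[:,0]),Y-np.median(P[:,1]))<180)&(np.abs((X-P[:,0].mean())*-u[1]+(Y-P[:,1].mean())*u[0])<30)
    Q=W[un]; t=(Q[:,:2]-P[:,:2].mean(0))@u
    for a in range(-150,100,10):
        k=(t>=a)&(t<a+10)
        if k.sum()>2:
            l=(Q[k][:,:2]-P[:,:2].mean(0))@np.array([-u[1],u[0]]); print("  ",a,k.sum(),np.percentile(l,[3,97]).round(1),np.percentile(Q[k][:,2],[50,95]).round(1))
    yel=(H>20)&(H<32)&(S>180)&(Y>150)&(Z>30)&(Z<100)&on
    P=W[yel]; print(" yellow",len(P),np.median(P,0).round(1),cv2.minAreaRect(P[:,:2].astype(np.float32)),np.percentile(P[:,2],[5,95]))
    cr=on&(Y>200)&(Y<420)&(X>330)&(X<620)&(Z>4)&(Z<12)&(S<70)
    P=W[cr];
    cr2=on&(Y>200)&(Y<420)&(X>400)&(X<620)&(Z>45)&(Z<95)&(S<70); P2=W[cr2]; print(" base",len(P),cv2.minAreaRect(P[:,:2].astype(np.float32))," rear",len(P2),P2.mean(0).round(1),cv2.minAreaRect(P2[:,:2].astype(np.float32)))
    np.save(n+"_cr.npy",W[on&(Y>200)&(Y<420)&(Z>4)])
z=np.load("top.npz"); im=z["im"]; a=cv2.resize(im[160:250,120:200],None,fx=6,fy=6,interpolation=2); save(a,"crop.png")
for n,(u,v) in dict(bowl=(342,245),tin=(340,390),brush=(250,401),glue=(503,215)).items(): print(n,z["W"][int(v/1.5),int(u/1.5)].round())
```

```text
top blue 362 [ 497.7 -193.5   33.1] ((492.37042236328125, -191.02696228027344), (21.96543312072754, 121.3106460571289), 66.24961853027344) [29.9 33.1 35.4]
 dir [ 0.91442455 -0.40475641] -23.87586321730753 ext [-64.02343874  54.96330059] [ 497.00458678 -192.49147899]
   -130 8 [-10.3   9. ] [32.3 34.4]
   -120 39 [-13.    8.5] [30.  34.9]
   -110 34 [-11.6   7.1] [28.8 32.3]
   -100 35 [-11.6   8. ] [29.3 33.3]
   -90 27 [-11.4   7.3] [26.4 32. ]
   -80 18 [-7.2  3.2] [25.1 30.1]
   -70 41 [-13.6  10.3] [32.4 35.4]
   -60 46 [-13.7  10.8] [33.2 34.9]
   -50 67 [-19.7  17.5] [39.4 42.3]
   -40 46 [-14.8  14. ] [33.4 39.8]
   -30 45 [-13.9  10.6] [32.4 34.7]
   -20 44 [-13.8  10.7] [32.5 34.9]
   -10 47 [-14.2  10.9] [33.  35.5]
   0 42 [-13.   10.8] [33.  35.1]
   10 47 [-14.1  11. ] [32.7 34.4]
   20 45 [-14.1  10.8] [32.8 36. ]
   30 43 [-13.8  10.8] [32.9 35.7]
   40 42 [-13.8  10.7] [32.9 35.1]
   50 64 [-17.6  16.8] [33.1 40.2]
   60 41 [-20.2  18. ] [39.5 42.2]
 yellow 93 [498.1 252.8  58.4] ((497.4147033691406, 250.0190887451172), (56.067935943603516, 9.541621208190918), 75.828
[... 1054 characters left out ...]
0 23 [-17.5   9.1] [32.1 34.6]
   20 24 [-17.4   8.2] [31.9 34.7]
   30 26 [-15.9   8.6] [32.3 35.9]
   40 24 [-14.7   9.1] [30.1 34.2]
   50 47 [-21.7  14. ] [33.  41.6]
   60 27 [-18.8  13.7] [37.5 42.1]
 yellow 238 [494.9 259.   52.7] ((495.9059753417969, 256.4415588378906), (60.557987213134766, 11.24514389038086), 74.00727081298828) [33.40838212 77.83327659]
 base 661 ((479.09234619140625, 256.1151428222656), (110.18931579589844, 280.3251037597656), 89.53909301757812)  rear 238 [590.5 230.9  63.2] ((592.7149047851562, 229.65756225585938), (63.844573974609375, 16.667556762695312), 75.42316436767578)
bowl [644.  46.   3.]
tin [391.  50.  26.]
brush [373. 206.  12.]
glue [ 681. -225.   67.]
```

View pics/crop.png

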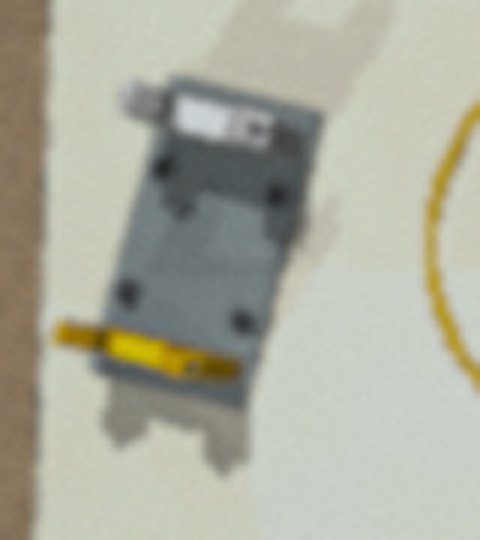

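Unit: origin about (496,-193), axis about -23.7°, and both cameras agree. Cradle: origin about (545,241), axis about -13°; the saddle spacing measures 98 mm against 100 mm nominal. First I'll go above the unit and look from near.

```bash
cat >> h.py <<'E'
def plan(x,y,z,yaw):
    s=read_state(); R=Ro.from_euler('xyz',s["ee_rot"],degrees=True).as_matrix()
    T=Ro.from_euler('xyz',[180,0,yaw],degrees=True).as_matrix()
    print("offset cm",(R.T@(np.array([x,y,z])-s["eef_pos"])/10).round(2),"rotvec rad",Ro.from_matrix(R.T@T).as_rotvec().round(3))
E
python3 -c "
from h import *
plan(496,-193,150,-113.7)"
```

```text
offset cm [-27.33 -37.65   5.5 ] rotvec rad [0.    0.002 0.827]
```

Request:
arm_command:
  fingers: [100,100,100,100,100,100,100,100]
  offset:
    - [-27.3,-37.7,5.5]
    - [-27.3,-37.7,5.5]
    - [-27.3,-37.7,5.5]
    - [-27.3,-37.7,5.5]
    - [-27.3,-37.7,5.5]
    - [-27.3,-37.7,5.5]
    - [-27.3,-37.7,5.5]
    - [-27.3,-37.7,5.5]
  roll: [0.827,0.827,0.827,0.827,0.827,0.827,0.827,0.827]

```text
time: 1.1
eef_pos: [497.2, -190.7, 149.6]
ee_rot: [179.9, 0.0, -113.5]
ft_force: [-0.4, -0.4, 0.0]
opening: 94.0
```

Run:
```python
from h import *
im,W,s=snap("wrist"); print(s["eef_pos"],s["ee_rot"])
save(im,"w1.png"); np.savez("w1",im=im,W=W)
hsv=cv2.cvtColor(im,cv2.COLOR_RGB2HSV).astype(int);H,S,V=hsv[...,0],hsv[...,1],hsv[...,2];Z=W[...,2]
b=(H>105)&(H<125)&(S>150)&(Z>29)&(Z<38); P=W[b]; print(len(P),np.median(P,0),cv2.minAreaRect(P[:,:2].astype(np.float32)))
r=np.radians(-23.7);u=np.array([np.cos(r),np.sin(r)]);n=np.array([-u[1],u[0]]);o=np.array([496,-193])
A=W[Z>9]; t=(A[:,:2]-o)@u; l=(A[:,:2]-o)@n
for a in range(-130,100,10):
    k=(t>=a)&(t<a+10)&(abs(l)<30)
    if k.sum()>5: print(a,k.sum(),np.percentile(l[k],[2,98]).round(1),np.percentile(A[k][:,2],[50,95]).round(1))
f=(Z>37.5)&(Z<44); F=W[f]; print("flange t",[np.percentile(((F[:,:2]-o)@u)[q],[2,98]).round(1) for q in (((F[:,:2]-o)@u<0),((F[:,:2]-o)@u>0))])
```

```text
[ 497.23868768 -190.74693621  149.64972168] [ 1.79928287e+02  2.21563563e-02 -1.13534559e+02]
2360 [ 501.55149727 -195.49589777   32.75342407] ((492.66204833984375, -191.9667510986328), (24.771800994873047, 122.87275695800781), 66.02104187011719)
-100 94 [-10.6  10.4] [28.7 31.4]
-90 181 [-10.3  10.4] [26.  30.7]
-80 77 [-5.6  4.7] [24.8 26.6]
-70 128 [-13.   12.3] [32.5 33.9]
-60 208 [-12.9  12.2] [32.8 33.7]
-50 237 [-19.1  19.3] [39.6 40.8]
-40 386 [-19.   18.3] [32.8 39.7]
-30 211 [-12.5  12.1] [32.7 33.9]
-20 217 [-12.3  12. ] [32.7 33.9]
-10 219 [-12.2  12. ] [32.7 33.8]
0 234 [-13.2  11.9] [32.7 33.9]
10 1438 [-29.2   9. ] [273.4 274.8]
20 18168 [-28.8  28.7] [280.6 286.5]
30 233 [-12.7  11.8] [32.6 33.8]
40 252 [-12.6  11.7] [32.7 33.7]
50 305 [-16.9  16.4] [33.  39.7]
60 291 [-19.7  18.5] [39.6 40.9]
flange t [array([-53.3, -22.2]), array([ 59. , 167.4])]
```

View pics/w1.png

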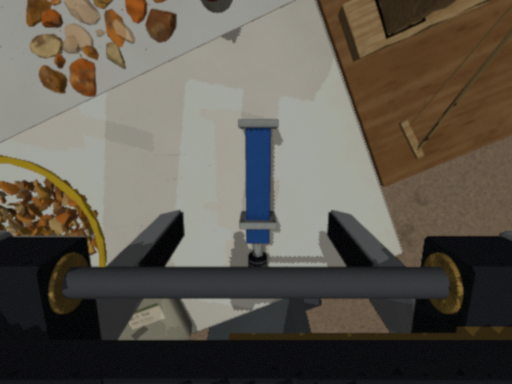

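The wrist view shows the unit straight under the gripper: blue housing (258,130–243), flanges at y≈124 and y≈218 px, jaws squarely across it. The heights (33 mm top, 40 mm flanges) fit. Refined origin is about (493.8,-192.2), axis -23.9°. I'll descend and grip.

```bash
python3 -c "
from h import *
plan(493.8,-192.2,4,-113.9)"
```

```text
offset cm [ 0.55  0.21 14.51] rotvec rad [0.002 0.002 0.008]
```

```bash
python3 -c "
from h import *
s=read_state();print(s['eef_pos'],s['ee_rot'],s['joint_vel'])"
```

```text
[ 498.03011119 -188.36184245  149.13411598] [ 1.79887435e+02  1.34559061e-01 -1.13429395e+02] [-4.18134383 -0.2013278   0.15035007 -1.67911221  0.53004126 -5.69589282]
```

Request:
arm_command:
  fingers: [100,100,100]
  offset:
    - [0,0,6]
    - [0,0,10]
    - [0,0,10]
  roll: [0,0,0]

```text
time: 1.52
eef_pos: [493.9, -192.1, 47.1]
ee_rot: [179.5, 0.1, -113.7]
ft_force: [-0.1, -0.1, 0.6]
opening: 94.1
```

```bash
python3 -c "
from h import *
s=read_state();print(s['eef_pos'],s['ee_rot'],s['joint_vel'])
plan(493.8,-192.2,4,-113.9)"
```

```text
[ 493.91764532 -192.05342044   47.1299006 ] [ 1.79545546e+02  7.47027350e-02 -1.13684969e+02] [-0.06512128 -3.44924841 -3.73769405 -0.03059556  0.73404635  0.13656428]
offset cm [ 0.02 -0.03  4.31] rotvec rad [0.008 0.001 0.004]
```

Request:
arm_command:
  fingers: [100,100,100,100]
  offset:
    - [0,0,3.5]
    - [0,0,4.5]
    - [0,0,4.5]
    - [0,0,4.5]
  roll: [0.004,0.004,0.004,0.004]

```text
time: 2.02
eef_pos: [497.9, -194.4, 7.2]
ee_rot: [-179.8, -0.0, -113.9]
ft_force: [0.3, -0.2, 0.0]
opening: 94.3
```

```bash
python3 -c "
from h import *
s=read_state();print(s['eef_pos'],s['ee_rot'],s['joint_vel'].round(2))
plan(493.8,-192.2,4,-113.9)"
```

```text
[ 497.8913175  -194.3906614     7.15362351] [-1.79843945e+02 -2.54249472e-02 -1.13907782e+02] [-0.01  0.05  0.14 -0.01 -0.29 -0.03]
offset cm [-0.03  0.46  0.31] rotvec rad [-0.003 -0.    -0.   ]
```

Request:
arm_command:
  fingers: [100,100,0,0,0,0,0,0]
  offset:
    - [0,0.4,0.3]
    - [0,0.4,0.3]
    - [0,0.4,0.3]
    - [0,0.4,0.3]
    - [0,0.4,0.3]
    - [0,0.4,0.3]
    - [0,0.4,0.3]
    - [0,0.4,0.3]
  roll: [0,0,0,0,0,0,0,0]

```text
time: 3.02
eef_pos: [493.1, -192.0, 2.4]
ee_rot: [180.0, 0.0, -113.9]
ft_force: [-0.5, 0.6, -0.9]
opening: 37.7
```

Request:
arm_command:
  fingers: [0,0,0,0]
  offset:
    - [0,0,0]
    - [0,0,0]
    - [0,0,0]
    - [0,0,0]
  roll: [0,0,0,0]

```text
time: 3.52
eef_pos: [493.1, -191.9, 2.5]
ee_rot: [180.0, 0.0, -113.9]
ft_force: [0.6, 0.1, 0.1]
opening: 25.8
```

Request:
arm_command:
  fingers: [0,0,0,0,0,0,0]
  offset:
    - [0,0,-2]
    - [0,0,-6]
    - [0,0,-11]
    - [0,0,-16]
    - [0,0,-20]
    - [0,0,-21.5]
    - [0,0,-21.5]
  roll: [0,0,0,0,0,0,0]

```text
time: 4.4
eef_pos: [493.0, -192.0, 217.0]
ee_rot: [180.0, -0.0, -113.9]
ft_force: [-0.7, 0.7, -4.1]
opening: 25.6
```

Run:
```python
from h import *
s=read_state();print(s['eef_pos'],s['ee_rot'],s['opening'],s['ft_force'],s['moment'])
plan(548,240,220,-103)
im,W,s=snap("wrist"); save(im,"w2.png")
R=Ro.from_euler('xyz',s["ee_rot"],degrees=True).as_matrix(); T=(W-s["eef_pos"])@R
hsv=cv2.cvtColor(im,cv2.COLOR_RGB2HSV).astype(int)
b=(hsv[...,0]>105)&(hsv[...,0]<125)&(hsv[...,1]>150)&(abs(T[...,2]+20)<45)
P=T[b]; print(len(P),np.percentile(P,[2,50,98],axis=0).round(1)); 
tp=P[P[:,2]<-25]; A=np.c_[tp[:,:2],np.ones(len(tp))]; print("top plane",np.linalg.lstsq(A,tp[:,2],rcond=None)[0])
for y in range(-130,0,10):
    k=(T[...,1]>y)&(T[...,1]<=y+10)&(abs(T[...,0])<30)&(abs(T[...,2]+20)<30)
    if k.sum()>10: print(y,k.sum(),np.percentile(T[k],[2,98],axis=0).round(1).tolist())
```

```text
[ 493.00196885 -191.95377651  217.02627745] [ 1.79995606e+02 -4.02744799e-03 -1.13905664e+02] 25.59104557794557 [-0.66257067  0.74272995 -4.11621205] [ 0.05510653 -0.06305647 -0.02384008]
offset cm [-41.72  12.48  -0.3 ] rotvec rad [ 0.   -0.   -0.19]
6888 [[-11.5 -60.1 -31.5]
 [  0.3 -22.6 -30.3]
 [ 12.3  55.4 -29. ]]
top plane [-7.66556253e-04  4.09107679e-04 -3.02506261e+01]
-70 1659 [[-18.3, -69.7, -38.6], [19.0, -60.2, -29.4]]
-60 1008 [[-11.9, -59.7, -31.5], [12.6, -50.1, -28.7]]
-50 950 [[-11.7, -49.7, -31.5], [12.8, -40.2, -28.7]]
-40 919 [[-11.9, -39.8, -31.5], [12.5, -30.2, -28.8]]
-30 867 [[-11.8, -29.7, -31.5], [12.9, -20.2, -28.8]]
-20 843 [[-12.1, -19.8, -31.5], [13.2, -10.2, -28.7]]
-10 2162 [[-23.3, -9.5, -49.1], [24.4, -0.4, -6.9]]
```

Held level and centred: the housing top sits 30.3 mm behind the TCP, the rear flange is at about -62 to -70 mm, and the slope is below 0.1°. Next I'll move beside and in front of the cradle so the wrist camera can see both saddles.

```bash
python3 -c "
from h import *
plan(470,175,220,-103)"
```

```text
offset cm [-32.6   16.9   -0.38] rotvec rad [ 0.003  0.001 -0.19 ]
```

Request:
arm_command:
  fingers: [0,0,0,0,0,0,0,0]
  offset:
    - [-4,2,0]
    - [-10,5,0]
    - [-16,8,0]
    - [-22,11,0]
    - [-28,14,0]
    - [-32,16.5,0]
    - [-32.6,16.9,0]
    - [-32.6,16.9,0]
  roll: [0,-0.05,-0.1,-0.15,-0.19,-0.19,-0.19,-0.19]

```text
time: 5.45
eef_pos: [469.6, 174.5, 215.4]
ee_rot: [179.8, -0.1, -102.9]
ft_force: [-0.2, -0.5, -2.6]
opening: 25.6
```

Request:
arm_command:
  fingers: [0,0,0]
  offset:
    - [0,0,0]
    - [0,0,0]
    - [0,0,0]
  roll: [0,0,0]

```text
time: 5.82
eef_pos: [471.0, 173.6, 217.5]
ee_rot: [-180.0, -0.0, -103.1]
ft_force: [1.0, 0.3, -3.2]
opening: 25.9
```

Run:
```python
from h import *
im,W,s=snap("wrist"); save(im,"w3.png"); np.savez("w3",im=im,W=W); print(s["eef_pos"],s["ee_rot"],s["joint_vel"].round(1))
hsv=cv2.cvtColor(im,cv2.COLOR_RGB2HSV).astype(int);H,S=hsv[...,0],hsv[...,1]
r=np.radians(-13);u=np.array([np.cos(r),np.sin(r)]);n=np.array([-u[1],u[0]]);o=np.array([545,241])
t=(W[...,:2]-o)@u;l=(W[...,:2]-o)@n;Z=W[...,2]
near=(abs(t)<90)&(abs(l)<60)
for nm,m in dict(yel=near&(t<-30)&(Z>40)&(Z<95),rear=near&(t>30)&(Z>40)&(Z<95)).items():
    print(nm,m.sum(),"t",np.percentile(t[m],[3,50,97]).round(1) if m.sum() else "")
    for a in range(40,95,5):
        k=m&(Z>=a)&(Z<a+5)
        if k.sum()>3: print("  z",a,k.sum(),"l",np.sort(np.percentile(l[k],[2,25,50,75,98])).round(1),"t",np.percentile(t[k],[5,95]).round(1))
b=near&(Z>4)&(Z<12); print("base t",np.percentile(t[b],[2,98]).round(1),"l",np.percentile(l[b],[2,98]).round(1))
```

```text
[470.99848437 173.64847701 217.47146563] [-1.79994846e+02 -5.79296603e-04 -1.03114915e+02] [ 0.4  0.  -0.1  0.  -0.1 -0. ]
yel 683 t [-54.  -47.4 -43.9]
  z 40 32 l [-27.9 -14.6  -5.5   4.1  33.1] t [-45.8 -43.9]
  z 45 42 l [-28.5 -21.    8.6  21.   31.7] t [-50.6 -43.9]
  z 50 200 l [-28.3  -2.8   4.2  11.6  18.5] t [-53.4 -44.8]
  z 55 38 l [-25.6 -15.7  18.   24.2  34. ] t [-52.1 -43.9]
  z 60 42 l [-28.5 -25.1  17.9  20.7  34.1] t [-52.8 -44. ]
  z 65 22 l [-28.4 -23.9  17.8  18.2  26.8] t [-52.5 -44.4]
  z 70 111 l [-28.3 -24.5 -15.8  19.9  34.1] t [-54.1 -44. ]
  z 75 85 l [-26.2 -15.5  19.9  22.1  33.2] t [-53.4 -45. ]
  z 80 84 l [-22.  -18.2  23.9  26.   29.4] t [-53.6 -44.5]
  z 85 27 l [-22.2 -21.  -19.9  27.2  28.2] t [-53.6 -45.3]
rear 1019 t [42.8 49.  56.8]
  z 40 29 l [-30.8 -19.7 -11.6  22.6  31.1] t [42.7 49.8]
  z 45 28 l [-31.  -30.7   3.7  12.3  20.6] t [42.6 50.8]
  z 50 337 l [-30.8  -4.5   2.1   9.4  22.7] t [43.2 56.8]
  z 55 34 l [-30.9 -11.   15.5  15.7  20.5] t [42.6 55.9]
  z 60 46 l [-31.1 -21.1  15.4  16.   30.4] t [42.8 55.5]
  z 65 40 l [-31.2 -30.8  -3.7  15.5  18.7] t [42.6 55.5]
  z 70 185 l [-30.8 -27.4 -15.6  16.8  32.5] t [43. 56.]
  z 75 116 l [-28.8 -17.3  17.5  19.5  28.6] t [44.5 56.2]
  z 80 144 l [-25.4 -21.2  21.2  23.1  27.5] t [43.9 56.4]
  z 85 60 l [-25.1 -23.4  23.6  25.4  26.3] t [44.5 55.9]
base t [-62.5  66.9] l [-33.  36.]
```

View pics/w3.png

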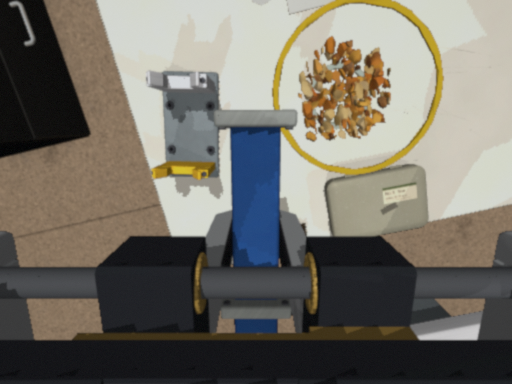

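The w3 view shows both saddles: rear at (183,80) px, yellow at (183,170) px. The slot centres put the cradle origin at about (544.9,243.0) and its axis at -14.35°. I'll hover over it, with the unit 5 mm behind home.

```bash
python3 -c "
from h import *
plan(549.8,242.2,217,-104.35)"
```

```text
offset cm [-8.44 -6.13  0.05] rotvec rad [-0.     0.     0.022]
```

Request:
arm_command:
  fingers: [0,0,0,0,0,0,0,0]
  offset:
    - [-4,-3,0]
    - [-8,-5.9,0]
    - [-8.4,-6.1,0]
    - [-8.4,-6.1,4]
    - [-8.4,-6.1,8]
    - [-8.4,-6.1,10.5]
    - [-8.4,-6.1,10.5]
    - [-8.4,-6.1,10.5]
  roll: [0.01,0.022,0.022,0.022,0.022,0.022,0.022,0.022]

```text
time: 6.88
eef_pos: [549.9, 242.6, 114.1]
ee_rot: [-179.9, 0.1, -104.3]
ft_force: [0.5, -0.0, -2.9]
opening: 26.1
```

Run:
```python
from h import *
im,W,s=snap("wrist"); save(im,"w4.png"); np.savez("w4",im=im,W=W); print(s["eef_pos"],s["ee_rot"],s["joint_vel"].round(1))
r=np.radians(-14.35);u=np.array([np.cos(r),np.sin(r)]);n=np.array([-u[1],u[0]]);o=np.array([544.85,243.0])
t=(W[...,:2]-o)@u;l=(W[...,:2]-o)@n;Z=W[...,2]
near=(abs(t)<100)&(abs(l)<60)
m=near&(t>30)&(Z>40)&(Z<92)
for a in range(40,95,5):
    k=m&(Z>=a)&(Z<a+5)
    if k.sum()>3: print("  z",a,k.sum(),"l",np.percentile(l[k],[2,25,50,75,98]).round(1),"t",np.percentile(t[k],[2,98]).round(1))
for a in range(-80,100,10):
    k=near&(t>=a)&(t<a+10)&(Z>100)&(Z<160)&(abs(l)<22)
    if k.sum()>9: print(a,k.sum(),np.percentile(l[k],[2,98]).round(1),np.percentile(Z[k],[50,98]).round(1))
plan(549.8,242.2,48.7,-104.35)
```

```text
[549.92520858 242.5698148  114.07869831] [-1.79879371e+02  6.04213569e-02 -1.04296903e+02] [ 0.2 -0.6 -0.9 -0.2 -0.1  0. ]
  z 40 10 l [23.3 25.1 27.  28.8 30.6] t [58.  58.1]
  z 55 21 l [-29.4 -25.7 -21.7  23.3  27.6] t [57.9 58.1]
  z 60 5 l [26.4 28.6 29.3 30.1 30.8] t [58.1 58.1]
  z 70 170 l [-31.2 -29.4  21.5  30.2  31.9] t [44.4 57.9]
  z 75 110 l [-29.5 -19.7 -18.3  19.9  30. ] t [44.4 57.6]
  z 80 289 l [-25.8 -21.6  19.7  22.5  26.7] t [44.5 57.7]
  z 85 99 l [-25.  -23.4 -21.4  24.7  26.5] t [45.1 57.2]
-60 219 [-12.5  12.5] [144.  145.1]
-50 387 [-12.1  12.5] [144.3 145.3]
-40 1361 [-18.5  19.1] [150.7 152.2]
-30 23 [-17.7  18.4] [149.3 151.2]
-20 20 [-12.5  13.1] [143.9 144.2]
-10 796 [-12.5  13.2] [144.3 153.3]
0 896 [-12.6  13.3] [144.4 157.7]
10 1688 [-21.2  21.2] [144.4 158.9]
20 854 [-12.1  12.9] [144.3 145.6]
30 900 [-11.6  12.8] [144.3 145.7]
40 940 [-11.9  12.7] [144.4 145.7]
50 957 [-12.   12.9] [144.4 145.7]
60 1338 [-17.3  18.6] [145.4 152.5]
70 821 [-18.3  19.6] [151.4 152.8]
offset cm [0.07 0.05 6.58] rotvec rad [-0.003  0.001  0.001]
```

View pics/w4.png

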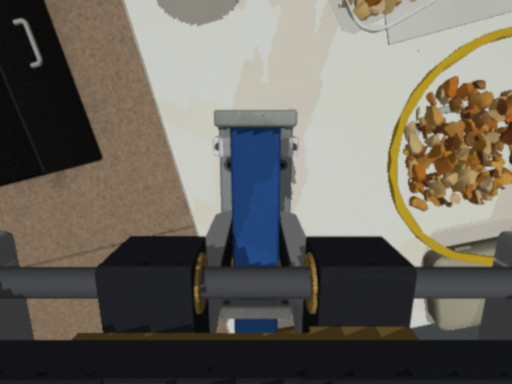

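The view shows the unit aligned over the rear saddle: centre offset 0.4 against 0.5 mm, flange just behind the saddle. Now I'll lower it.

Request:
arm_command:
  fingers: [0,0,0,0,0,0,0,0]
  offset:
    - [0,0,2]
    - [0,0,3]
    - [0,0,4]
    - [0,0,4.8]
    - [0,0,5.4]
    - [0,0,5.9]
    - [0,0,6.2]
    - [0,0,6.2]
  roll: [0,0,0,0,0,0,0,0]

```text
time: 7.92
eef_pos: [549.1, 242.6, 50.4]
ee_rot: [180.0, -0.0, -104.3]
ft_force: [-0.1, 0.1, -3.1]
opening: 26.3
```

Request:
arm_command:
  fingers: [0,0,0,0]
  offset:
    - [0,0,0.1]
    - [0,0,0.2]
    - [0,0,0.25]
    - [0,0,0.25]
  roll: [0,0,0,0]

```text
time: 8.43
eef_pos: [549.2, 242.7, 48.5]
ee_rot: [-180.0, 0.0, -104.3]
ft_force: [-1.8, -1.5, 1.4]
opening: 26.2
```

Request:
arm_command:
  fingers: [60,60,60,60,60,60]
  offset:
    - [0,0,0]
    - [0,0,0]
    - [0,0,0]
    - [0,0,0]
    - [0,0,0]
    - [0,0,0]
  roll: [0,0,0,0,0,0]

```text
time: 9.18
eef_pos: [549.1, 242.6, 47.9]
ee_rot: [-180.0, 0.0, -104.3]
ft_force: [-0.5, -0.3, -0.6]
opening: 56.3
```

Request:
arm_command:
  fingers: [60,60,60,60,60,60]
  offset:
    - [0,0,-2]
    - [0,0,-5]
    - [0,0,-8]
    - [0,0,-10]
    - [0,0,-10]
    - [0,0,-10]
  roll: [0,0,0,0,0,0]

```text
time: 9.93
eef_pos: [548.3, 242.5, 146.9]
ee_rot: [179.9, -0.0, -104.3]
ft_force: [0.4, -1.1, 0.4]
opening: 56.5
```

```bash
cat > m.py <<'E'
from h import *
import sys
im,W,s=snap(sys.argv[1]); save(im,sys.argv[2]); print(s["eef_pos"],s["ee_rot"],s["opening"])
r=np.radians(-14.35);u=np.array([np.cos(r),np.sin(r)]);n=np.array([-u[1],u[0]]);o=np.array([544.85,243.0])
t=(W[...,:2]-o)@u;l=(W[...,:2]-o)@n;Z=W[...,2]
for a in range(-170,100,5):
    k=(t>=a)&(t<a+5)&(Z>60)&(Z<95)&(abs(l)<22)
    if k.sum()>4: print(a,k.sum(),np.percentile(l[k],[3,97]).round(1),np.percentile(Z[k],[50,97]).round(1))
hsv=cv2.cvtColor(im,cv2.COLOR_RGB2HSV).astype(int)
for nm,lo,hi in(("blue",105,125),("green",45,85),("red",-1,8)):
    b=(hsv[...,0]>lo)&(hsv[...,0]<hi)&(hsv[...,1]>130)&(abs(l)<15)&(Z>55)&(Z<95)&(abs(t)<150)
    if b.sum()>3: print(nm,b.sum(),"t",np.percentile(t[b],[1,99]).round(1),"Z",np.median(Z[b]).round(1))
E
python3 m.py wrist w5.png; python3 -c "
from h import *
u=np.array([np.cos(np.radians(-14.35)),np.sin(np.radians(-14.35))]); p=np.array([544.85,243])-94*u; print(p); plan(p[0],p[1],148,-104.35)"
```

```text
[548.34461019 242.46384896 146.93418924] [ 1.79910357e+02 -4.63259267e-02 -1.04279674e+02] 56.49359226045672
-115 141 [-12.8  12.5] [76.7 79.6]
-110 137 [-11.9  11.4] [75.3 78.9]
-105 70 [-8.6  8.1] [76.1 77.6]
-70 45 [-5.6  5.1] [70.6 72.7]
-65 15 [-4.6  4.6] [71.3 74.7]
-60 112 [-11.9  12. ] [78.6 79.8]
-55 200 [-20.7  20.5] [78.6 82.4]
-50 237 [-20.7  20.4] [78.6 82.7]
-45 111 [-21.6  21.1] [78.8 81.2]
-40 205 [-18.4  18.9] [85.7 86.9]
-35 429 [-18.7  19. ] [82.2 86.7]
-30 148 [-12.1  12.6] [78.8 79.8]
-25 145 [-12.1  12. ] [78.8 80.2]
-20 158 [-12.3  12.8] [78.6 80. ]
-15 154 [-11.8  12.3] [78.6 79.7]
-10 151 [-11.8  12.3] [78.6 80.1]
-5 157 [-12.2  12.1] [78.7 79.8]
0 157 [-11.5  11.8] [78.8 79.7]
5 167 [-12.   12.5] [78.6 79.8]
10 150 [-11.6  12.1] [78.7 79.7]
15 173 [-11.8  12.3] [78.8 79.8]
20 159 [-11.9  12.4] [78.7 79.9]
25 168 [-11.   13.2] [78.9 80.2]
30 179 [-11.5  12.4] [78.7 80.1]
35 179 [-11.4  12.8] [78.6 79.9]
40 197 [-17.  16.] [78.8 80.1]
45 308 [-20.6  21.2] [78.5 82.8]
50 313 [-20.6  21.1] [78.4 82.9]
55 270 [-21.1  20.9] [78.7 82.6]
60 196 [-12.4  12.9] [78.7 83.5]
65 284 [-17.9  18.8] [85.5 86.8]
70 244 [-18.2  18.8] [85.6 87. ]
blue 3523 t [-56.6  64.7] Z 78.7
[453.78281738 266.29738717]
offset cm [ 0.01  9.73 -0.13] rotvec rad [ 0.002 -0.001  0.001]
```

View pics/w5.png

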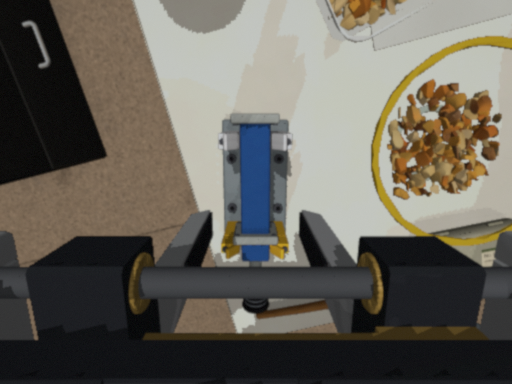

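The unit lies in both slots: housing top at 78.7 mm all along, so the axis is at about 65.7, centred within 0.3 mm and about 4 mm behind home. Next I'll move over the black grip, descend and close.

Request:
arm_command:
  fingers: [60,60,60,60,60,60,60,60]
  offset:
    - [0,5,0]
    - [0,9.7,0]
    - [0,9.7,0]
    - [0,9.7,4]
    - [0,9.7,8]
    - [0,9.7,10]
    - [0,9.7,10]
    - [0,9.7,10]
  roll: [0,0,0,0,0,0,0,0]

```text
time: 10.98
eef_pos: [456.2, 266.6, 48.6]
ee_rot: [-179.9, 0.0, -104.3]
ft_force: [-0.4, -0.0, -0.6]
opening: 56.0
```

```bash
python3 m.py wrist w6.png; python3 -c "
from h import *
plan(453.8,266.3,47,-104.35)"
```

```text
[456.17975259 266.62256463  48.64375564] [-1.79937033e+02  3.54291972e-02 -1.04296916e+02] 56.040169122658966
-115 43 [-13.8  13.3] [69.2 72.5]
-110 286 [-11.9  11.5] [74.1 77.1]
-105 299 [-10.5  10.2] [75.3 77.4]
-100 294 [-10.3  10.2] [75.2 77.5]
-95 310 [-10.4  10.1] [75.3 77.5]
-90 320 [-10.2  10. ] [75.2 77.3]
-85 315 [-10.2   9.9] [75.2 77.3]
-80 380 [-9.2  9.6] [71.7 76.6]
-75 183 [-5.5  5.9] [71.  72.5]
-70 177 [-5.5  5.9] [70.9 72.7]
-65 153 [-5.5  5.9] [71.5 75.3]
-60 381 [-11.8  12.1] [78.6 80. ]
-55 714 [-20.7  20.6] [78.6 82.6]
-50 824 [-20.9  21. ] [78.7 82.9]
-45 616 [-20.7  20.6] [78.5 80.3]
-40 800 [-18.2  18.6] [85.6 86.9]
-35 807 [-17.8  18.1] [85.1 86.7]
-30 505 [-11.9  12.3] [78.7 80. ]
-25 553 [-11.7  12.2] [78.7 79.9]
-20 525 [-11.7  12.5] [78.7 79.9]
-15 578 [-12.   12.5] [78.7 79.9]
-10 571 [-11.9  12.4] [78.7 79.9]
-5 583 [-11.8  12.4] [78.6 79.9]
0 596 [-11.7  12.2] [78.7 80.1]
5 617 [-11.6  12.6] [78.7 80.1]
10 631 [-12.   12.5] [78.7 80.1]
15 660 [-11.8  12.4] [78.7 80. ]
20 661 [-11.7  12.3] [78.7 80. ]
25 273 [-11.7  12.8] [78.7 79.9]
blue 8417 t [-57.8  26.4] Z 78.7
offset cm [0.1  0.24 0.2 ] rotvec rad [-0.002  0.001  0.001]
```

View pics/w6.png

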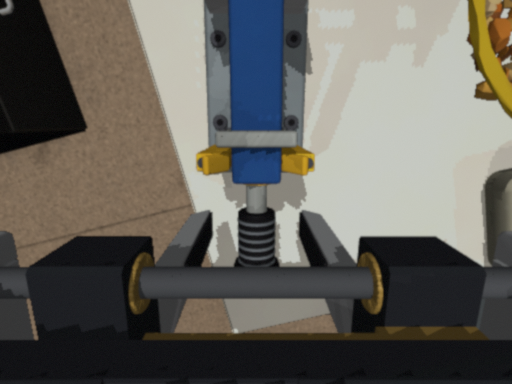

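w6 shows the housing mouth at (256,182) px, the rod, and the black grip starting at (256,212) px between the open fingers; the flange is at y≈138 px, just behind the yellow saddle. Now I'll close on the grip.

Request:
arm_command:
  fingers: [60,0,0,0,0,0,0,0]
  offset:
    - [0,0.2,0.1]
    - [0,0.2,0.1]
    - [0,0.2,0.1]
    - [0,0.2,0.1]
    - [0,0.2,0.1]
    - [0,0.2,0.1]
    - [0,0.2,0.1]
    - [0,0.2,0.1]
  roll: [0,0,0,0,0,0,0,0]

```text
time: 12.02
eef_pos: [453.1, 267.0, 47.0]
ee_rot: [180.0, -0.0, -104.3]
ft_force: [-0.3, -0.1, 0.2]
opening: 21.4
```

Request:
arm_command:
  fingers: [0,0,0,0,0,0,0,0]
  offset:
    - [0,0.4,0]
    - [0,0.8,0]
    - [0,1.2,0]
    - [0,1.6,0]
    - [0,2,0]
    - [0,2.4,0]
    - [0,2.5,0]
    - [0,2.5,0]
  roll: [0,0,0,0,0,0,0,0]

```text
time: 13.02
eef_pos: [429.2, 273.2, 47.1]
ee_rot: [-179.9, 0.0, -104.3]
ft_force: [4.2, -1.2, -1.9]
opening: 21.2
```

```bash
python3 m.py wrist w7.png|grep -v " \[7[0-9.]* 80"; python3 -c "
from h import *
s=read_state();print(s['ft_force'],s['moment'])"
```

```text
[429.15566233 273.24768277  47.14506918] [-1.79935721e+02  1.53151872e-02 -1.04264202e+02] 21.233297405368962
-140 33 [-11.1  11.4] [74.3 76. ]
-135 378 [-10.6  10.9] [75.4 77.6]
-130 332 [-10.4  10.8] [75.5 88.5]
-125 362 [-10.4  10.8] [75.5 88.7]
-120 372 [-10.5  10.8] [75.7 93.8]
-115 1335 [-20.8  20.8] [76.7 93.7]
-110 324 [-9.7 10.1] [75.4 77.3]
-105 392 [-9.2  9.6] [72.  76.8]
-100 174 [-5.1  5.6] [71.  72.6]
-95 195 [-5.7  6.1] [70.9 72.4]
-90 193 [-5.6  6.1] [70.8 72.6]
-85 197 [-5.6  6. ] [70.9 72.6]
-80 200 [-5.6  6. ] [70.9 72.5]
-75 208 [-5.5  6. ] [71.  72.5]
-70 203 [-5.5  5.9] [71.1 74.7]
-65 427 [-11.6  12.1] [78.3 79.9]
-60 559 [-12.   12.4] [78.7 79.9]
-55 846 [-20.9  20.8] [78.6 82.8]
-50 984 [-20.9  20.9] [78.6 82.8]
-45 1053 [-18.6  19.2] [85.2 86.8]
-40 820 [-18.3  18.8] [85.6 86.9]
-35 606 [-12.   12.5] [78.7 79.8]
-15 660 [-12.   12.6] [78.7 79.9]
blue 6165 t [-62.4  -1.8] Z 78.7
[ 5.28939822 -2.40113137 -2.17368173] [-0.18388588 -0.90143675  0.00692199]
```

The flange is now home and the spring is resisting with about 5.5 N, which fits roughly 20 mm drawn. I'll draw another 21 mm.

Request:
arm_command:
  fingers: [0,0,0,0,0,0,0,0]
  offset:
    - [0,0.4,0]
    - [0,0.8,0]
    - [0,1.2,0]
    - [0,1.6,0]
    - [0,1.9,0]
    - [0,2.1,0]
    - [0,2.1,0]
    - [0,2.1,0]
  roll: [0,0,0,0,0,0,0,0]

```text
time: 14.08
eef_pos: [409.7, 278.3, 47.4]
ee_rot: [-179.8, 0.0, -104.3]
ft_force: [7.4, -2.4, -3.9]
opening: 21.0
```

```bash
python3 m.py wrist w8.png; python3 -c "
from h import *
s=read_state();print(s['ft_force'],s['moment'],s['joint_vel'].round(1))
im=cv2.imread('pics/w8.png');cv2.imwrite('pics/w8c.png',cv2.resize(im[20:250,160:350],None,fx=2.5,fy=2.5))"
```

```text
[409.71328115 278.33620663  47.40639825] [-1.79828209e+02  4.28890531e-02 -1.04262355e+02] 21.046009017043602
-160 43 [-11.   11.5] [74.6 76.9]
-155 373 [-10.4  11. ] [75.7 77.9]
-150 336 [-10.3  10.9] [75.7 88.6]
-145 354 [-10.3  10.9] [75.8 88.7]
-140 384 [-10.4  10.9] [76. 94.]
-135 1320 [-20.9  20.9] [76.8 93.8]
-130 330 [-9.7 10.2] [75.5 77.6]
-125 387 [-9.1  9.7] [72.2 76.7]
-120 180 [-5.4  5.7] [71.1 72.8]
-115 190 [-5.6  5.6] [70.9 72.6]
-110 195 [-5.6  6.2] [70.9 72.7]
-105 200 [-5.5  6.2] [71.  72.8]
-100 203 [-5.4  6.1] [71.1 72.8]
-95 197 [-5.4  6.1] [70.9 72.8]
-90 215 [-5.3  6. ] [71.  72.7]
-85 197 [-5.3  6. ] [71.1 72.7]
-80 220 [-5.3  6. ] [71.1 72.7]
-75 218 [-5.2  5.9] [71.  72.7]
-70 247 [-6.1  6.9] [71.3 74.6]
-65 588 [-11.1  11.9] [78.2 79.7]
-60 581 [-12.   12.2] [78.8 79.9]
-55 1097 [-21.1  20.9] [78.5 82.6]
-50 1048 [-20.9  21.1] [78.7 83. ]
-45 1407 [-18.2  18.9] [85.1 86.9]
-40 841 [-18.1  18.7] [85.7 87. ]
-35 558 [-11.9  12.8] [78.8 80.1]
-30 667 [-11.8  12.6] [78.8 80.3]
-25 502 [-11.7  12.5] [78.7 80. ]
blue 3881 t [-63.4 -21.7] Z 78.8
green 147 t [-69.2 -65.7] Z 71.1
[ 7.73619507 -2.61998081 -3.41608664] [-0.30509251 -1.27608914 -0.02725047] [ 0.  -0.  -0.1  0.1  0.1 -0. ]
```

View pics/w8c.png

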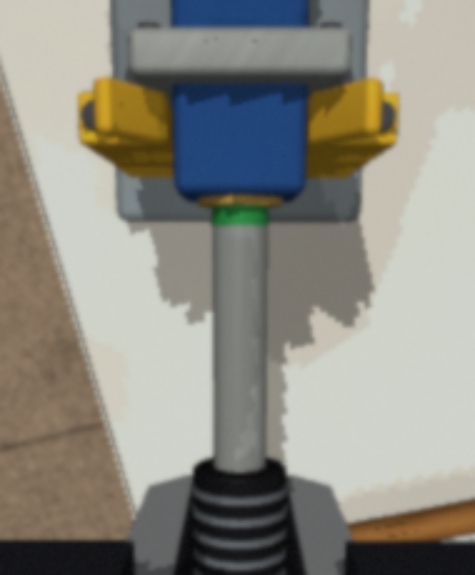

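The crop shows the green band at the mouth at (240,215) px, about 4–5 mm of it and no red; the flange bears on the yellow saddle. The roughly 8.2 N force fits a draw of about 40 mm. I'll pull 1 mm more to centre it, ease down 0.3 mm and settle.

Request:
arm_command:
  fingers: [0,0,0,0,0,0]
  offset:
    - [0,0.1,0.03]
    - [0,0.1,0.03]
    - [0,0.1,0.03]
    - [0,0.1,0.03]
    - [0,0.1,0.03]
    - [0,0.1,0.03]
  roll: [0,0,0,0,0,0]

```text
time: 14.88
eef_pos: [409.1, 278.6, 47.4]
ee_rot: [-179.8, 0.1, -104.3]
ft_force: [7.1, -2.2, -2.4]
opening: 21.0
```

```bash
python3 m.py wrist w9.png|grep -E "^(\[|green|red|blue|-1[26]|-45|-40)"; python3 -c "
from h import *
s=read_state();print(s['time'],s['ft_force'],s['opening'],s['joint_vel'].round(2))
im,W,_=snap('top')
a=np.load('top.npz')['im'].astype(int);d=abs(im.astype(int)-a).sum(2)
for n,(u,v) in dict(tin=(357,390),brush=(250,401),glue=(503,215)).items():
    u,v=int(u/1.5),int(v/1.5);print(n,(d[v-12:v+12,u-12:u+12]>90).mean())"
```

```text
[409.08625136 278.64275374  47.36537833] [-1.79799599e+02  6.24251448e-02 -1.04275110e+02] 21.0328888670474
-160 153 [-10.8  11.6] [75.3 77.6]
-125 375 [-8.9  9.7] [71.8 77.1]
-120 176 [-5.5  5.8] [71.  72.7]
-45 1430 [-18.4  19. ] [85.1 86.9]
-40 822 [-18.1  18.8] [85.6 87. ]
blue 3865 t [-63.6 -22.3] Z 78.8
green 176 t [-69.8 -65.8] Z 71.2
14.925 [ 7.1630051  -2.30357453 -1.31308002] 21.06575733623632 [ 0.03  0.04 -0.06 -0.04 -0.09  0.04]
tin 0.0
brush 0.08159722222222222
glue 0.0
```

```bash
python3 -c "
from h import *
print(hand_in())"
```

```text
the job is handed in; nothing more can be done
None
```

The unit is laid in both cradle slots, and I handed in at 14.9 s of the 54 s allowed, still holding the rod drawn out. No verdict came back.

**Laying in:** I gripped the housing and lowered it into the slots about 4–5 mm behind home. Released, it lay level, with its axis about 66 mm above the table and centred within about 0.3 mm.

**Drawing out:** I took the black grip and pulled straight back, so the front flange slid forward onto the yellow saddle.

**Last checks:**
- **Green mark:** 4–5 mm of green showed at the mouth and no red, so the draw is about 40–41 mm.
- **Spring pull:** it read about 7.5–8 N, which is consistent with that draw.
- **Grip:** the fingers held steady at 21 mm on the grip, and the arm was at rest.
- **Bystanders:** in the top view the tin and glue bottle had not changed. The brush area showed 8% changed pixels. I took this to be the arm's shadow or the arm covering it; nothing came near the brush, but I did not measure its position again.

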